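# Free the latched cleaning carrier with the mallet and hold it level

### The job

The cleaning carrier, with a steel stake standing loose in it, is bolted into its dock. Take the small mallet and drive the dock's upright release pin fully down with it (not with the gripper), put the mallet back down on the mat clear of the dock, then lift the carrier by its bridge handle, with the stake still in it, about 10 cm straight up off the dock. Finish while still holding it there over the dock, level and still; do not put it down, and leave the bottle, tape roll and pencil where they are.

Things in the scene. Friction and masses are not known exactly. Their poses are not given: they have to be found in the camera images.
- dock: Fixed dock on the mat: dark steel base plate 124 x 120 mm, 8 mm thick, with a 50 mm wide tongue to +x, with low steel guides (up to 17 mm high) round the carrier's seat and, on the tongue, an aluminium latch tower 34 x 36 mm, 64 mm high. Origin on the mat under the centre of the carrier's seat; plate and tongue run from x = -62 to +112 mm; the tower and pin axis stand at x = +85 mm, y = 0; z up.
- pin_top (a point): Centre of the top of the release pin's round steel cap (20 mm across, 6 mm thick), 88 mm above the mat when up and 76 mm when driven down; it stands on the dock's tower. Moves with the pin.
- release_pin (a joint): Travel of the upright release pin in m: 0 = up, 0.012 = fully down. A light spring with a stiff guide: 4 to 5 N drives it down, and it stays where it is driven. It draws back a brass bolt, whose nose lies over the carrier's near-tower rim, by the same distance; about 5 mm frees the rim.
- carrier: Loose aluminium tray 96 x 104 mm with a 4 mm floor and a rim 12 mm high, 0.2 to 0.33 kg, seated in the dock with 2 mm of play, its axes along the dock's. Origin at the centre of its underside, 8 mm above the mat when seated; z up.
- grip_bar (a point): Centre of the carrier's black bridge bar, 61 mm above the carrier's underside. The bar runs along the carrier's x, 74 mm long, 14 mm wide (y), 22 mm high, on two 6 mm thick posts at x = +-34 mm; the space under it is open.
- stake: Small polished steel stake, a disc 34 mm across with a stub on top, 23 mm high, about 0.16 kg, standing loose on the carrier's floor on its -y side. Origin at the centre of its underside.
- mallet: Loose small mallet, about 0.3 kg, standing upright on one striking face: square aluminium head 34 x 34 mm, 56 mm high with white plastic faces at top and bottom; a wooden handle runs level from the head along -x to 109 mm from the head's axis. Origin at the centre of the lower striking face; z up through the head.
- mallet_handle (a point): Point on the axis of the mallet's handle, 32 mm from the head's axis and 34 mm above the lower striking face; the handle there is 16 mm wide (y) and 18 mm high.
- flux_bottle: Bystander: brown glass bottle with black cap, 36 mm across, 82 mm high, loose. Origin at the centre of its underside.
- masking_tape: Bystander: roll of masking tape lying flat, 98 mm across, 25 mm high, loose. Origin at the centre of its underside.
- pencil: Bystander: green pencil 123 mm long along its y, 7 mm thick, lying loose on the mat. Origin under its middle.
There are look-alikes about, which are no part of the job. There is more than one size of the stake; the job needs the smaller.

How it is judged:
On the way, in this order (a step that is already met when the one before it is completed fails the run):
1. the release pin is driven fully down by the mallet (value of joint release_pin above 0.0105 m and contact force between mallet and release_pin above 0.5 N), for 0.02 s.
2. the mallet is put down on the mat and let go, clear of the dock (height (world z) of mallet between -0.01 and 0.035 m and contact force between the fingers and mallet below 0.1 N and contact force between mallet and dock below 0.1 N and linear speed of mallet below 0.03 m/s and value of joint release_pin above 0.0105 m), for 0.2 s.
3. the carrier is lifted clear of the dock (height (world z) of carrier above 0.068 m and contact force between carrier and dock below 0.1 N), for 0.2 s.
At the end, for the whole second after the job is handed in: Pin more than 10.5 mm down; mallet let go on the mat, off the dock; only the gripper holds the carrier, 60 to 160 mm above its seat, within 50 mm sideways, tilted under 0.12 rad, slower than 20 mm/s and 0.15 rad/s, the stake still in it (all of step 2 and all of step 3 and height (world z) of carrier below 0.168 m and horizontal distance between carrier and dock below 0.05 m and angle between carrier's own z axis and vertical below 0.12 rad and linear speed of carrier below 0.02 m/s and angular speed of carrier below 0.15 rad/s and contact force between the fingers and carrier above 1 N and contact force between carrier and mallet below 0.1 N and x of stake in the frame of carrier between -0.046 and 0.046 m and y of stake in the frame of carrier between -0.05 and 0.05 m and z of stake in the frame of carrier between -0.004 and 0.02 m); the arm keeps its last pose, push and grip.
It fails at once if the pin is pushed by the gripper or arm (contact force between any of the fingers, the arm and release_pin above 1 N).
It fails at once if the stake leaves the carrier or the carrier is tipped (not (x of stake in the frame of carrier between -0.046 and 0.046 m and y of stake in the frame of carrier between -0.05 and 0.05 m and z of stake in the frame of carrier between -0.004 and 0.02 m) or angle between carrier's own z axis and vertical above 0.35 rad).
It fails at once if the bottle, tape roll or pencil is moved more than 30 mm, or the bottle is knocked over (distance of any of flux_bottle, masking_tape, pencil from where it was at the start of the episode above 0.03 m or angle between flux_bottle's own z axis and vertical above 0.5 rad).
It also fails if it takes over 64 s, if anything falls off the work surface, if the arm or the gripper's body presses on something with over 40 N, if the wrist force passes 120 N, or if a joint passes its speed limit or range.

### The arm

A 6-joint arm with a two-finger parallel gripper is mounted at the origin on a cart in front of the work surface, level with it; the furniture and walls round the work are solid. World frame = base frame: x ahead of the robot, y to its left, z up, the work surface at z = 0. Lengths are in m, angles in rad, forces in N, time in s.
With the tool pointing down it reaches from about 0.275 to 0.75 m from the base axis. Payload 10.2 kg.
Tool frame: the origin (TCP) lies midway between the tips of the shut fingers; the grasp point (between the pads) lies 19 mm behind it (env.hold_point_z is the distance from the TCP to the grasp point, in m); z points along the fingers, y is the line along which they close (so a half turn about z gives the same grasp; the last joint's range is limited). The gripper opens to 85 mm and grips with 20 to 120 N. Pads are 22 mm wide; open, the fingers measure 114 mm over their backs; the gripper's body (76 mm by 85 mm) begins 54 mm behind the grasp point. The pads swing forward as they close: fully open they stand 13 mm farther back than shut.
Start: joints at [1.113, 0.313, 1.498, -0, 1.331, -0.223], TCP at [0.122, 0.511, 0.231] pointing down, gripper open.
Joint ranges: [-2.94, 2.94], [-0.97, 2.17], [0.19, 2.56], [-1.23, 4.37], [0.02, 3.11], [-2.88, 2.88]. Speed limits (rad/s): [2.39, 2.39, 3.01, 3.14, 3.14, 3.14].

### API

Orientations are given as a unit quaternion [x, y, z, w].
In Python, from bench import env, kinematics, monitor, eyes, job gives the robot as it stands. The module is installed in compiled form; this text tells all that it offers. Calls block until the motion is done:
- env.reach(position, orientation): joint-space move of the TCP to a pose.
- env.movel(position, velocity=0.15, frame=None, guard=None): straight line of the TCP; frame=None keeps the orientation; velocity is the mean speed in m/s. With guard (N) it stops when the force on the tool has changed by that much, and returns True; else False.
- env.set_joints(angles): joint-space move.
- env.release() and env.close_gripper(effort=None): open the fingers fully, or close them until they stop; effort is the grip in N (None keeps the last).
- env.hold(seconds).
- kinematics.ik(position, orientation): joint angles nearest the present ones, or None.
- monitor.sense(): the state.
- eyes.grab_frame(name): name is "side" or "top" or "wrist"; returns a dict with "frame" (420x560x3 uint8, red, green, blue), "mtx" (3x3 intrinsics, pixels), "view" (4x4, takes a point from world to camera coordinates). Camera axes: x right, y down, z forward; pixel columns grow to the right and rows downward; lengths in m; the calibration is good to about 2 mm. The wrist camera is an equidistant fisheye: a pixel r from the principal point sees the ray r / f radians off the axis. A picture is of the moment at which its call begins. There is no depth.
A pose or a line that the arm cannot do raises env.MotionError and nothing moves.
- job.hand_in(): hands the job in; it is judged then, once.
The state is a dict: "clock": time; "joints": joint angles; "qvel": joint speeds; "joint_efforts": joint torques, N m; "position": TCP position; "ee_rot": TCP orientation; "contact_force": force on the tool from outside, world axes, zero at the start; "ft_torque": the same for the moment, N m; "finger_gap": opening from 0.0 (shut) to 1.0 (fully open); "gripper_force": force on a finger pad.
Only numpy, scipy, OpenCV 4.12 (cv2) and the standard library are available. Lean on these libraries where they do the work, as an engineer would, in place of code of your own. Each camera call takes 0.05 s, during which the arm holds its last target. There are 200 camera calls.

## Working session

There is one attempt and no reset: what is moved stays moved. The work goes in short steps, each a Python script; the robot and the scene stay as the last script left them, time stands still between calls to the robot, and variables do not carry over. Pictures are saved under pics/ and viewed, at most 10 in all, crops included, and the job is handed in when it is done.

```bash
mkdir -p pics; cat > h.py <<'E'
import numpy as np, cv2
from bench import env, kinematics, monitor, eyes, job
def snap(n,fn):
    d=eyes.grab_frame(n); cv2.imwrite('pics/'+fn+'.png',cv2.cvtColor(d['frame'],cv2.COLOR_RGB2BGR)); np.savez('pics/'+fn+'.npz',**d); return d
def ray(d,u,v,fish=False):
    K=np.array(d['mtx']);V=np.array(d['view'])
    x=(u-K[0,2])/K[0,0];y=(v-K[1,2])/K[1,1]
    if fish:
        t=np.hypot(x,y); s=np.sin(t)/t if t>1e-9 else 1; r=np.array([x*s,y*s,np.cos(t)])
    else: r=np.array([x,y,1.])
    R=V[:3,:3]; return -R.T@V[:3,3], R.T@r
def onplane(d,u,v,z,fish=False):
    o,r=ray(d,u,v,fish); return o+r*(z-o[2])/r[2]
E
python3 - <<'E'
from h import *
for n in("top","side"):
    d=snap(n,n+'0'); V=d['view'];print(n,-V[:3,:3].T@V[:3,3],d['mtx'][0,0])
s=monitor.sense();print(s['clock'],s['position'],s['ee_rot'],env.hold_point_z)
E
```

```text
top [ 0.5504729  -0.00766516  1.0718416 ] 429.10130473874307
side [ 0.18272759 -0.46720461  0.81755853] 464.46171401437147
0.1 [0.12203945 0.5103806  0.23079748] [ 1.17134420e-01  9.93115904e-01 -5.37716326e-04 -1.97543956e-04] 0.0187
```

View pics/top0.png

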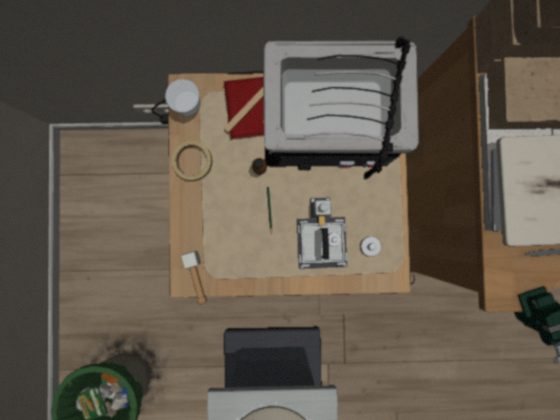

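View pics/side0.png

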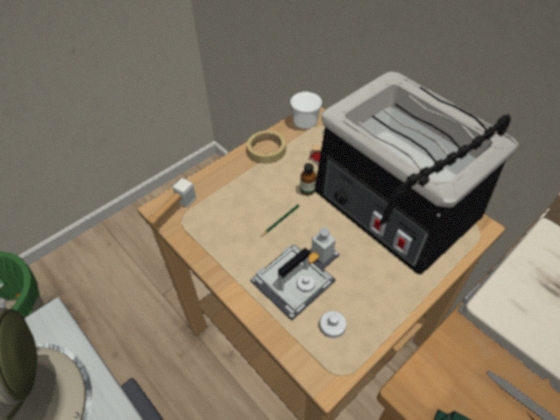

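Top view: the mallet head is at about (190,260), with its handle to (202,300). The dock and carrier are at about (322,243), tower cap (321,207), small stake (335,240) in the carrier.

What could be confused:
- **Mallet:** the wooden stick at (245,110) on the red cloth has no square head, so I choose (190,260).
- **Stake:** the larger disc at (371,246) is loose on the mat, so I choose the one in the carrier at (335,240).

One close crop to check this.

```bash
python3 - <<'E'
from h import *
im=cv2.imread('pics/top0.png'); im=(255*(im/255.)**.7).astype(np.uint8)
a=cv2.resize(im[240:310,160:225],None,fx=6,fy=6,interpolation=cv2.INTER_CUBIC)
b=cv2.resize(im[190:275,290:390],None,fx=4.2,fy=4.2*70*6/(85*4.2)/1.0/1.0*1.0/1.0*1 if 0 else 420/85,interpolation=cv2.INTER_CUBIC)
o=np.hstack([a,b[:420,:410]]);print(a.shape,b.shape,o.shape);cv2.imwrite('pics/crop1.png',o)
d=np.load('pics/top0.npz')
for n,u,v,z in[('head',190,260,.056),('hend',202,300,.034),('cap',321,207,.088),('barA',325,228,.08),('barB',325,258,.08),('stake',335,240,.03),('bottle',259,166,.08)]: print(n,onplane(d,u,v,z).round(3))
E
```

```text
(420, 390, 3) (420, 420, 3) (420, 800, 3)
head [0.476 0.186 0.056]
hend [0.378 0.163 0.034]
cap [ 0.593 -0.121  0.088]
barA [ 0.545 -0.13   0.08 ]
barB [ 0.476 -0.129  0.08 ]
stake [ 0.515 -0.16   0.03 ]
bottle [0.692 0.02  0.08 ]
```

View pics/crop1.png

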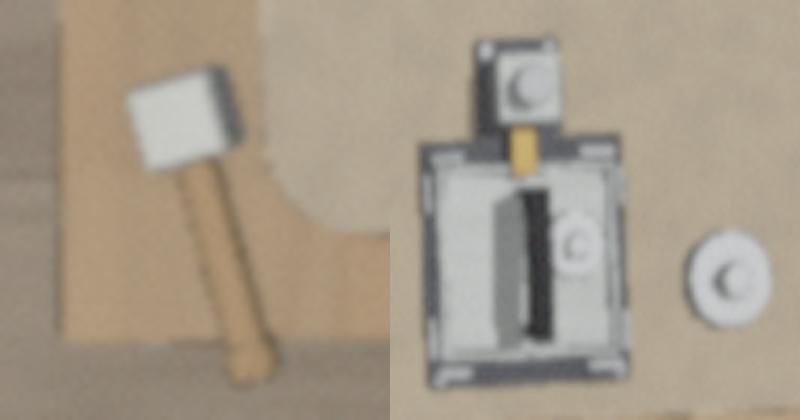

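The crop confirms both choices: square white head (crop 177,122) with a wooden handle to (250,362), and the small stake on the carrier's −y side (crop 577,243). The larger disc at (730,280) stays. Now the refined geometry, a side-view cross-check, then a hover over the mallet.

```bash
cat >> h.py <<'E'
from scipy.spatial.transform import Rotation as Ro
def down(psi): return (Ro.from_euler('z',psi)*Ro.from_matrix(np.diag([1.,-1,-1]))).as_quat()
E
python3 - <<'E'
from h import *
d=np.load('pics/top0.npz');s=np.load('pics/side0.npz')
A=lambda x,y:(x/6+160-.5,y/6+240-.5)
B=lambda x,y:((x-390)/4.2+290-.5,y/(420/85)+190-.5)
head=onplane(d,*A(177,122),.056);end=onplane(d,*A(250,362),.034)
v=head-end;print('head',head,'end',end,'len',np.hypot(*v[:2]),'yaw',np.arctan2(v[1],v[0]))
cap=onplane(d,*B(531,85),.088);bar=onplane(d,*B(538,265),.08)
c=[onplane(d,*B(*p),.008) for p in[(418,145),(620,133),(630,378),(430,388)]]
ctr=np.mean(c,0);e=(c[0]+c[1]-c[2]-c[3])/2
print('cap',cap,'bar',bar,'platectr',ctr,'yawplate',np.arctan2(e[1],e[0]),np.hypot(*e[:2]))
w=cap-ctr;print('cap-ctr',np.hypot(*w[:2]),np.arctan2(w[1],w[0]))
P=s['view']
for n,p in[('cap',cap),('bar',bar),('head',head)]:
    q=P[:3,:3]@p+P[:3,3];q=s['mtx']@q;print(n,'side px',q[:2]/q[2])
psi=np.arctan2(v[1],v[0])
g=head[:2]-.032*v[:2]/np.hypot(*v[:2])
for k in(0,np.pi):
    for nm,p,y in(('m',[*g,.16],psi),('d',[*bar[:2],.16],0)):
        j=kinematics.ik(p,down(y+k));print(k,nm,None if j is None else np.round(j,2))
E
```

```text
head [0.47601027 0.18846555 0.056     ] end [0.37861598 0.16454628 0.034     ] len 0.10028848019958156 yaw 0.24082576317082863
cap [ 0.59384476 -0.12617247  0.088     ] bar [ 0.50999102 -0.12897909  0.08      ] platectr [ 0.50936821 -0.12990909  0.008     ] yawplate 0.029510868549994986 0.12202833880247349
cap-ctr 0.0845591542872411 0.04420381010512051
cap side px [323.63634234 229.87322408]
bar side px [293.10271161 258.01672525]
head side px [182.60609235 182.98974581]
0 m [ 0.14  0.29  1.73 -0.    1.12  1.47]
0 d [-0.47  0.38  1.6  -0.    1.16  1.1 ]
3.141592653589793 m [ 0.14  0.29  1.73 -0.    1.12 -1.67]
3.141592653589793 d [-0.47  0.38  1.6  -0.    1.16 -2.04]
```

Everything agrees: cap to centre is 84.6 mm (85 given), plate 122 mm, and the side-view projections land on the objects. Next, hover over the mallet with a wrist look.

```bash
python3 - <<'E'
from h import *
head=np.array([.476,.1885]);psi=.24;u=np.array([np.cos(psi),np.sin(psi)])
g=head-.034*u
env.reach([*g,.17],down(psi)); d=snap('wrist','w1')
V=d['view'];print(-V[:3,:3].T@V[:3,3],d['mtx'][0,0],V[2,:3],monitor.sense()['clock'],monitor.sense()['position'])
def proj(p):
    q=V[:3,:3]@p+V[:3,3];t=np.arctan2(np.hypot(q[0],q[1]),q[2]);k=t/np.hypot(q[0],q[1]);return np.array([d['mtx'][0,0]*q[0]*k+d['mtx'][0,2],d['mtx'][1,1]*q[1]*k+d['mtx'][1,2]]).round(1)
print('head top',proj(np.array([*head,.056])),'end',proj(np.array([*(head-.1*u),.034])),'g',proj(np.array([*g,.043])))
E
```

```text
[0.51153062 0.19830603 0.31185469] 325.19226210127806 [-0.27550214 -0.06729297 -0.95894224] 1.85 [0.44278022 0.1810432  0.17010049]
head top [279.9 159.8] end [279.5 262.1] g [279.8 197. ]
```

View pics/w1.png

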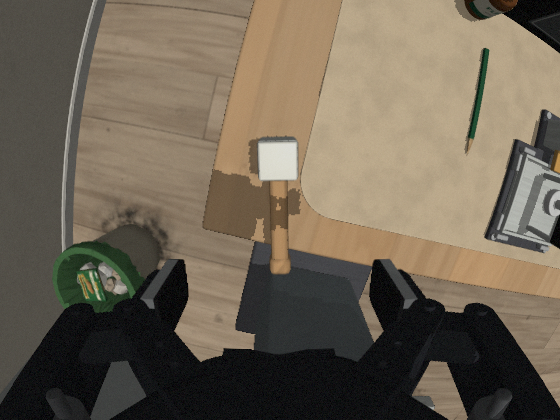

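The wrist view puts the head at (278,160) and the handle end at (280,267), within 2 px of prediction. Grasp, lift and go over the pin.

```bash
python3 - <<'E'
from h import *
head=np.array([.476,.1885]);psi=.24;u=np.array([np.cos(psi),np.sin(psi)])
g=head-.034*u
print(env.movel([*g,.016],.12,guard=8)); print(monitor.sense()['position'])
env.close_gripper(90); s=monitor.sense();print(s['finger_gap'],s['gripper_force'],s['position'])
env.movel([*g,.17],.12); print(monitor.sense()['contact_force'],monitor.sense()['finger_gap'])
psi=.04;u=np.array([np.cos(psi),np.sin(psi)])
t=np.array([.5938,-.1262])-.034*u
env.reach([*t,.17],down(psi)); s=monitor.sense();print(s['clock'],s['contact_force'],s['finger_gap'],s['position'])
snap('wrist','w2')
E
```

```text
False
[0.44334511 0.18049937 0.01653925]
0.1679835939461939 87.52134203910828 [0.44308258 0.18043035 0.01623489]
[ 0.22054272 -0.80469408 -2.62832531] 0.17086440358210941
6.6083 [-0.50201264 -0.11347026 -1.18441634] 0.16748900547127216 [ 0.55979336 -0.12631587  0.16999483]
```

View pics/w2.png

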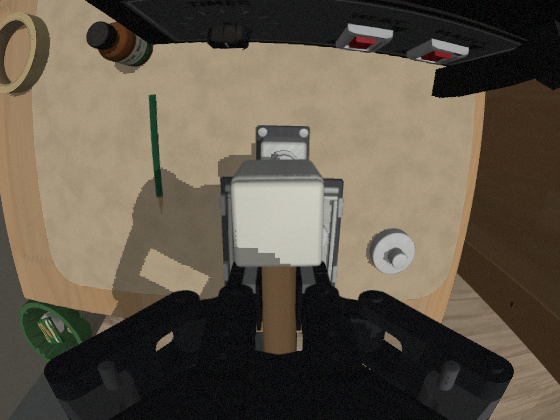

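The mallet is held level (head top about (278,222)), and the cap and tower are just ahead, partly hidden at (285,155). The held head lies over the tower axis as planned, so drive the pin.

```bash
python3 - <<'E'
from h import *
d=np.load('pics/w2.npz')
print('head',onplane(d,278,222,.21,True),'cap?',onplane(d,285,155,.088,True))
x,y=.5598,-.1276
env.movel([x,y,.115],.1)
print(env.movel([x,y,.082],.03,guard=22)); s=monitor.sense();print(s['position'],s['contact_force'],s['finger_gap'])
env.hold(.3);s=monitor.sense();print(s['position'],s['contact_force'],s['ft_torque'])
env.movel([x,y,.17],.12); s=monitor.sense();print(s['clock'],s['position'],s['contact_force'])
snap('wrist','w3');snap('side','s3')
a=cv2.imread('pics/s3.png')[190:330,220:380];cv2.imwrite('pics/s3c.png',cv2.resize(a,None,fx=4,fy=4,interpolation=cv2.INTER_CUBIC))
E
```

```text
head [ 0.59520015 -0.12448835  0.21      ] cap? [ 0.6018006  -0.12878703  0.088     ]
True
[ 0.55981444 -0.12774111  0.09474649] [-3.20244735  1.20906255  7.79120433] 0.16630588380917258
[ 0.55980452 -0.12774181  0.09473921] [-1.99300841  1.31477761  9.64600765] [0.13238892 0.28092978 0.02698709]
9.175 [ 0.55933854 -0.12740253  0.16887109] [ 0.41500169  0.69636279 -2.4600537 ]
```

View pics/s3c.png

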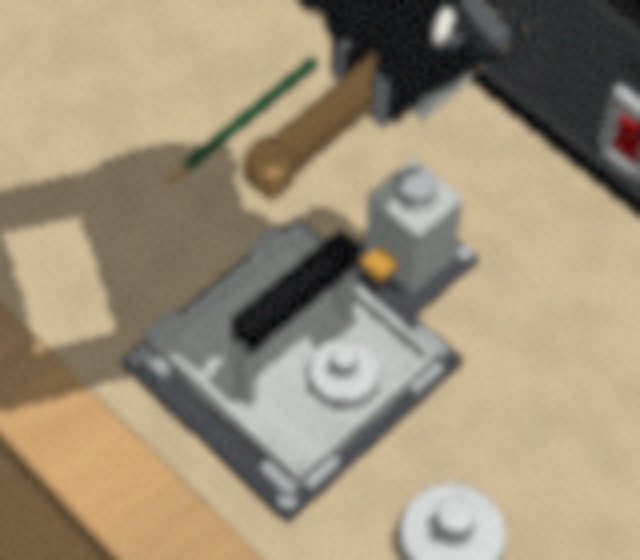

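The crop shows the cap low on the tower (crop 418,183, full-image row 235 against 230 when up), the bolt drawn back, and the stake in place. The TCP height suggests 9.5–12 mm of travel, so I press again, more firmly, to be sure.

```bash
python3 - <<'E'
from h import *
x,y=.5598,-.1276
env.close_gripper(120)
env.movel([x,y,.105],.1)
for gd in (30,38):
    r=env.movel([x,y,.078],.02,guard=gd)
    s=monitor.sense();print(r,s['position'],s['contact_force'])
    env.hold(.2);s=monitor.sense();print(s['position'],s['contact_force'],s['ft_torque'])
    if gd==30: env.movel([x,y,.100],.05)
env.movel([x,y,.17],.12); s=monitor.sense();print(s['clock'],s['contact_force'])
d=snap('side','s4');a=cv2.imread('pics/side0.png');b=cv2.imread('pics/s4.png')
c=np.hstack([cv2.resize(i[215:255,300:345],(400,356),interpolation=cv2.INTER_CUBIC) for i in(a,b)]);cv2.imwrite('pics/s4c.png',c)
P=d['view']
for z in(.088,.0785,.076):
    q=d['mtx']@(P[:3,:3]@np.array([.5938,-.1262,z])+P[:3,3]);print(z,q[:2]/q[2])
E
```

```text
True [ 0.55966928 -0.1276585   0.09495433] [-2.79788729  1.49521624  7.43409469]
[ 0.55962518 -0.12767071  0.09493683] [-1.95027155  1.12470633  8.33285347] [0.14034345 0.14164703 0.05454909]
True [ 0.55962766 -0.12765125  0.09503344] [-2.53143622  0.88182108  7.02209132]
[ 0.5595999  -0.12766416  0.0950004 ] [-3.07618246  0.63234717  7.53987532] [0.15143444 0.18226694 0.02914692]
13.0167 [ 0.68295503  0.30405752 -2.39092546]
0.088 [323.63036324 229.8944051 ]
0.0785 [323.34195432 232.75584109]
0.076 [323.26683255 233.50115834]
```

View pics/s4c.png

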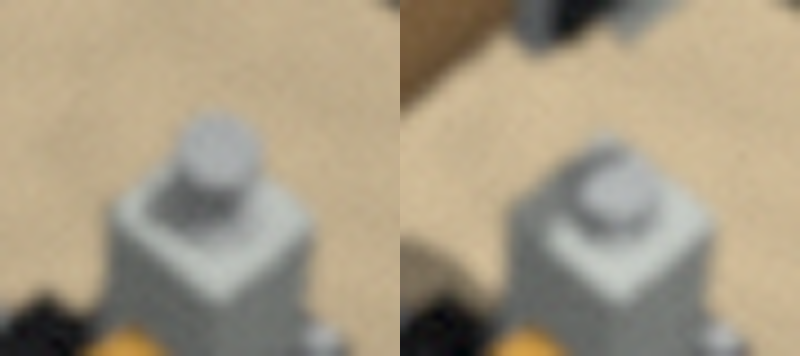

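The cap moved about 4–5 px down (3.6 px predicted for 12 mm), and three presses all stopped hard at TCP z=0.095, so the pin is fully down. Now put the mallet back at its original, clear spot.

```bash
python3 - <<'E'
from h import *
psi=.24
g=np.array([.476,.1885])-.034*np.array([np.cos(psi),np.sin(psi)])
env.reach([*g,.15],down(psi)); env.movel([*g,.035],.15)
print(env.movel([*g,.013],.025,guard=5)); s=monitor.sense();print(s['position'],s['contact_force'])
env.release(); env.hold(.3)
env.movel([*g,.17],.15); env.hold(.2); s=monitor.sense();print(s['clock'],s['contact_force'])
snap('wrist','w5');snap('top','t5')
E
```

```text
True
[0.44272203 0.18041312 0.01635905] [-1.01502846 -0.36297872  4.06581181]
18.3083 [ 0.82431413  0.08284814 -1.04957639]
```

View pics/w5.png

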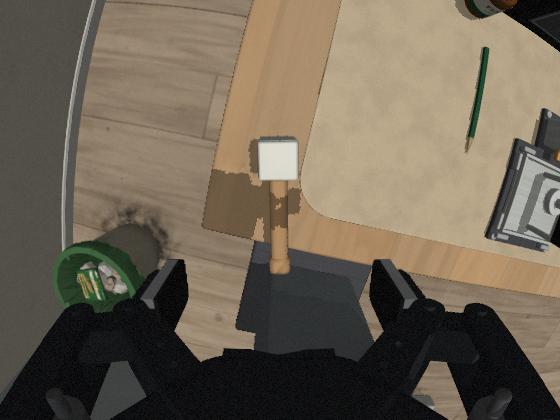

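The mallet stands upright and released, in its old place: head (278,160), handle end (280,267). A numeric check of pin and bolt travel from the existing pictures comes next.

```bash
python3 - <<'E'
from h import *
def yel(f):
    im=cv2.imread(f).astype(float); return im
a=yel('pics/top0.png');b=yel('pics/t5.png')
for n,i in(('before',a),('after',b)):
    p=i[205:235,319:326]; yy=(p[:,:,2]-p[:,:,0]).mean(1); print(n,yy.round(0))
sa=cv2.imread('pics/side0.png',0);sb=cv2.imread('pics/s4.png',0)
up=lambda i:cv2.resize(i,None,fx=8,fy=8,interpolation=cv2.INTER_CUBIC)
A=up(sa[215:255,300:345]);B=up(sb[215:255,300:345])
t=A[100:165,155:235];r=cv2.matchTemplate(B,t,cv2.TM_CCOEFF_NORMED);m=cv2.minMaxLoc(r);print('cap shift px',(m[3][0]-155)/8,(m[3][1]-100)/8,m[1])
E
```

```text
before [-4. -4. -4. -4. -3. -3. -2. -0.  0.  5. 28. 60. 74. 78. 79. 80. 80. 81.
 78. 65. 32.  5.  0. -1. -1. -1. -1. -1. -1. -1.]
after [-3. -3. -3. -4. -4. -3. -2. -1. -0.  5. 29. 60. 76. 78. 71. 49. 13. -2.
 -2. -1. -1. -1. -1. -1. -1. -2. -1. -1. -1. -1.]
cap shift px -19.375 7.875 0.8797371983528137
```

```bash
python3 - <<'E'
from h import *
c=np.array([.5094,-.1295]);u=np.array([np.cos(.037),np.sin(.037)]);n=np.array([-u[1],u[0]])
s=np.arange(.03,.085,.0005)
for f in('top0','t5','side0','s4'):
    d=np.load('pics/%s.npz'%f);V=d['view'];im=d['frame'].astype(np.float32);Y=im[:,:,0]-im[:,:,2]
    for z in(.022,.028):
        acc=0
        for o in(-.002,0,.002):
            P=np.c_[c+s[:,None]*u+o*n,np.full(len(s),z)];q=(P@V[:3,:3].T+V[:3,3])@d['mtx'].T;q=(q[:,:2]/q[:,2:]).astype(np.float32)
            acc=acc+cv2.remap(Y,q[None,:,0],q[None,:,1],cv2.INTER_CUBIC)[0]/3
        base=np.median(np.sort(acc)[:15]) ;h=(acc.max()+acc[np.argmax(acc)-1])/2
        k=np.argmax(acc>acc.max()*.5); print(f,z,'nose at %.4f'%s[k],acc.max().round(0),acc[:4].round(0))
E
```

```text
top0 0.022 nose at 0.0430 98.0 [-1. -1. -1. -1.]
top0 0.028 nose at 0.0430 99.0 [-1. -1. -1. -0.]
t5 0.022 nose at 0.0540 97.0 [-1. -1. -1. -1.]
t5 0.028 nose at 0.0540 98.0 [-1. -1. -2. -1.]
side0 0.022 nose at 0.0455 134.0 [1. 0. 0. 1.]
side0 0.028 nose at 0.0450 132.0 [1. 0. 0. 0.]
s4 0.022 nose at 0.0550 140.0 [0. 1. 0. 0.]
s4 0.028 nose at 0.0525 138.0 [-1. -1. -0. -0.]
```

The estimates spread from 9.5 to 11 mm, too close to the 10.5 mm limit. A close oblique wrist view of the tower will settle it.

```bash
python3 - <<'E'
from h import *
env.reach([.46,.04,.12],down(0)); d=snap('wrist','w6')
V=d['view'];K=d['mtx']
def proj(p):
    q=V[:3,:3]@p+V[:3,3];r=np.hypot(q[0],q[1]);t=np.arctan2(r,q[2]);return np.array([K[0,0]*q[0]*t/r+K[0,2],K[1,1]*q[1]*t/r+K[1,2]])
c=np.array([.5941,-.1263]);u=np.array([np.cos(.037),np.sin(.037)]);n=np.array([-u[1],u[0]])
p0=proj(np.array([*c,.07]));x0,y0=int(p0[0])-40,int(p0[1])-30
print('org',x0,y0,'cam',-V[:3,:3].T@V[:3,3])
for z in(.088,.080,.0785,.076): print('cap',z,((proj(np.array([*c,z]))-[x0,y0]+.5)*10).round())
for a,b in((17,18),(17,-18),(-17,-18),(-17,18)): print('tower',a,b,((proj(np.array([*(c+a/1e3*u+b/1e3*n),.064]))-[x0,y0]+.5)*10).round())
im=cv2.imread('pics/w6.png')[max(y0,0):y0+60,x0:x0+80];print(im.shape)
cv2.imwrite('pics/w6c.png',cv2.resize(im,None,fx=10,fy=10,interpolation=cv2.INTER_CUBIC))
E
```

```text
org 475 13 cam [0.53091761 0.04022864 0.26192589]
cap 0.088 [565. 277.]
cap 0.08 [492. 291.]
cap 0.0785 [479. 294.]
cap 0.076 [457. 299.]
tower 17 18 [151.  54.]
tower 17 -18 [508. 150.]
tower -17 -18 [536. 581.]
tower -17 18 [184. 509.]
(60, 80, 3)
```

View pics/w6c.png

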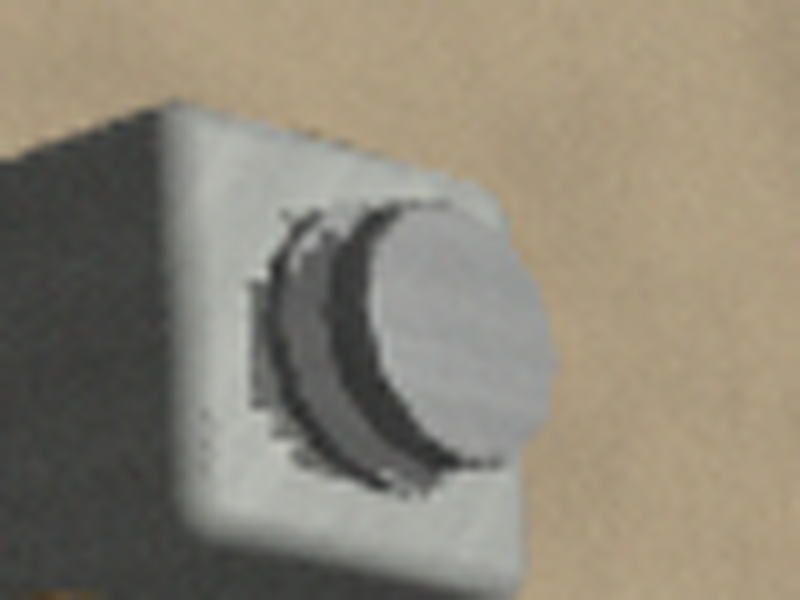

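The crop shows the tower top corners near (170,100), (500,185), (522,595) and (185,525), and the cap top centred at (460,333). After aligning the tower, that gives a cap z of about 0.0765, so the pin is fully down (predicted (457,299) plus an offset of (−1,+28)). Now grasp and lift the carrier.

```bash
python3 - <<'E'
from h import *
psi=.037;p=[.5097,-.1292]
env.reach([*p,.16],down(psi)); print(env.movel([*p,.050],.1,guard=8)); print(monitor.sense()['position'])
env.close_gripper(80); s=monitor.sense();print(s['finger_gap'],s['gripper_force'],s['position'],s['contact_force'])
x,y=s['position'][:2]
r=env.movel([x,y,.075],.03,guard=18); s=monitor.sense();print(r,s['position'],s['contact_force'])
if not r:
    env.movel([x,y,.150],.05); env.hold(1)
    s=monitor.sense();print(s['clock'],s['position'],s['contact_force'],s['finger_gap'],s['gripper_force'],np.abs(s['qvel']).max())
snap('side','s7')
E
```

```text
False
[ 0.51001832 -0.12934559  0.05055078]
0.15002724895843572 79.0874719619751 [ 0.50996873 -0.12946844  0.05036517] [ 0.39980703 -1.59424743  4.31927401]
False [ 0.50984452 -0.12941619  0.07481703] [-0.12235682 -0.67199022 -5.36740459]
25.4 [ 0.50997269 -0.12947555  0.15000575] [-0.31227201  0.28160342 -4.26978607] 0.15016803902468223 78.01455616950989 0.006824410368003219
```

View pics/s7.png

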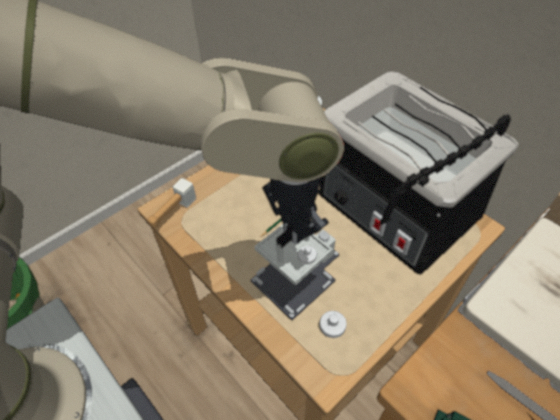

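The carrier is level at about (297,248) above the empty dock (292,280), with the stake in it (308,255). The mallet stands at (183,187).

```bash
python3 -c "
from h import *
env.hold(.5);print(job.hand_in())"
```

```text
the job is handed in; nothing more can be done
None
```

I handed the job in with the pin driven fully down by the mallet, the mallet back upright at its original spot (on the bench's wooden edge, just off the mat), and the carrier held level and still about 10 cm above the dock with the stake in it; `job.hand_in()` returned no verdict, and full pin travel is inferred from hard stops and a camera reading of about 11.5 mm.

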